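# Tighten the loose chopping-board clamp

### The arm

A 7-joint arm with a two-finger parallel gripper is mounted at the origin on a cart in front of the work surface, level with it; the furniture and walls round the work are solid. World frame = base frame: x ahead of the robot, y to its left, z up, the work surface at z = 0. Lengths are in mm, angles in rad, forces in N, time in s.
With the tool pointing down it reaches from about 350 to 900 mm from the base axis. Payload 7.2 kg.
Tool frame: the origin (TCP) lies on the centre line of the jaws, within the pads' length; the fingertips stand ahead of it and the grasp point (between the pads) lies 2 mm behind it (finger_overhang is the z of the fingertips in the tool frame, in mm); z points along the fingers, y is the line along which they close (so a half turn about z gives the same grasp; the last joint's range is limited). The gripper opens to 85 mm and grips with 20 to 120 N. Pads are 22 mm wide; open, the fingers measure 114 mm over their backs; the gripper's body (76 mm by 85 mm) begins 54 mm behind the grasp point. The pads swing forward as they close: fully open they stand 13 mm farther back than shut.
Start: joints at [1.16, 0.411, -0.013, 1.596, 0.006, 1.134, -0.082], TCP at [210.067, -588.643, 248.297] pointing down, gripper open.
Joint ranges: [-2.95, 2.95], [-0.29, 1.99], [-1.47, 1.44], [0.14, 2.54], [-1.03, 4.17], [0.13, 1.85], [-2.86, 2.86]. Speed limits (rad/s): [2.39, 2.39, 3.01, 3.01, 3.14, 3.14, 3.14].

### API

Orientations are given as a rotation vector (axis times angle).
In Python, from workcell import state, capture, job_done, boxes_of, finger_overhang gives the robot as it stands.
- The arm moves only by the shell command python3 -m inch 'ROWS' [OPENING] [FORCE]. ROWS is JSON, a list of rows, each an object of numbers: "x", "y", "z": the shift along the tool's x, y, z each as a share of 4 cm, from -1 to 1; "ax", "ay", "az": the turn, a rotation vector about the tool's x, y, z each as a share of 90 degrees, from -1 to 1. A call has 1 to 20 rows; each row shifts and turns the commanded pose from where the row before left it, along the tool's axes as they then stand; what a row does not reach is not made up. A row lasts 1/10 s, in which the tool goes at most 50 mm and 8.59 degrees, less where a joint would pass 70% of its speed; a pose out of reach is approached as far as the arm can. A call with a number of a shift or a turn outside -1 to 1 is refused whole. A call with a gripper value outside its range is refused whole. OPENING is the gripper's target within -1 to 1 (shut at 1, half-way at 0, fully open at -1), set as the call begins (- or left out, the last holds). The fingers move at their own pace and stop on an object; FORCE is the grip in N (left out, the last holds). Time passes only in rows, so rows that do not move let the fingers close. It gives the time, the measured TCP pose, the force, the opening and the grip force at its end, in the units of the state.
- state(): the state, without advancing time (a new reading comes with each control period).
- capture(name): name is "scene" or "top" or "wrist"; returns a dict with "pixels" (420x560x3 uint8, red, green, blue), "mtx" (3x3 intrinsics, pixels), "k1" (the pictures are not rectified: a ray, as slopes to the right and down, at radius r is drawn at 1 + k1 r^2 times it, then the intrinsics apply), "eye" and "rotation" of the camera in the world. Camera axes: x right, y down, z forward; pixel columns grow to the right and rows downward; lengths in mm; the calibration is good to about 2 mm. A picture is of the moment at which its call begins. There is no depth.
- job_done(): hands the job in; it is judged then, once.
Trained networks look in the newest picture that a camera, given by its name, has taken for a name from the list of things; names that differ only in an ending like _2 or _b are one class to them, and where a whole thing is asked for, a point or a joint stands for the part that bears it (a point fixed in the world has none). Each returns a list of dicts, best first, with "p" (0 to 1); they miss things now and then, are a little off and sometimes report something else, mostly with a low value. They report only what shows in the picture. A call takes as long as a camera call.
- boxes_of(camera, query): "extent" ([left, top, right, bottom] in pixels, round what is visible of it).
The state is a dict: "t": time; "joint_pos": joint angles; "joint_vel": joint speeds; "joint_efforts": joint torques, N m; "ee_pos": TCP position; "ee_rot": TCP orientation; "ft_force": force on the tool from outside, world axes, zero at the start; "torque": the same for the moment, N m; "width": finger opening in mm; "finger_force": force on a finger pad.
Only numpy, scipy, OpenCV 4.12 (cv2) and the standard library are available. Lean on these libraries where they do the work, as an engineer would, in place of code of your own. Each camera call takes 0.05 s, during which the arm holds its last target. There are 200 camera calls.

### The job

The chopping board is held down by two clamps, but one of them has been left loose, with its foot clear of the board. Turn that clamp's knob clockwise until its foot just touches the board, then add an eighth of a turn more and let go. Leave the other clamp as it is and do not shift the board.

Things in the scene. Friction and masses are not known exactly. Their poses are not given: they have to be found in the camera images.
- loose_knob_grip (a point): Middle of the loose clamp's grip bar, on the knob's vertical axis, 107 mm above the worktop. Black bar 56 mm long, 14 mm thick, top at 122 mm, on a 62 mm disc (top at 90 mm); above an 88 mm white scale (top 81 mm). Pinch it across from above; it turns at constant height. The point turns with it: x along the bar, y across, z up. A white line marks the bar's -x end: the pointer.
- loose_knob (a joint): Loose knob's angle, rad, growing clockwise from above. 0: foot just touches the board, pointer at the wide red mark at the scale's front; scale marks are 1/8 turn apart. Negative (start: -0.7 to -0.15): pointer anticlockwise of red, foot clear by 6 mm per rad; positive: sprung foot presses, 7 N per rad. Turning takes 0.12 to 0.2 N m; it stays where left. Stops at -1.2 and 1.9.
- tight_knob (a joint): The same angle of the other clamp's knob, already tight: about 0.785, pointer at the first black mark clockwise of its red mark; to be left so. The clamps are alike, of aluminium, fixed behind the board, an arm reaching 130 mm forward over it with the knob on top. Their knobs are 200 mm apart; either may be the left one.
- board_centre (a point): Centre of the blue chopping board, 200 x 300 x 10 mm, flat on the worktop, loose; this point is 5 mm up. Its x axis (200 mm side) points away from the robot, y (300 mm) to the left, give or take 15 degrees. The knobs' axes stand 10 mm behind this point (board x) and 100 mm to its left and right (board y). A loose tomato sits on the front half.

How it is judged (in metres and radians):
At the end, for the whole second after the job is handed in: The loose clamp's knob is at rest 45 degrees (give or take 12) past the point where its foot touched the board, the other clamp's knob is still within 10 degrees or so of where it was, and the board is within 15 mm of where it lay (value of joint loose_knob between 0.575 and 0.995 rad and velocity of joint loose_knob between -0.05 and 0.05 rad/s and value of joint tight_knob between 0.56 and 1.01 rad and distance of board_centre from where it was at the start of the episode below 0.015 m).
It fails at once if the already tight clamp was turned by more than about 10 degrees (value of joint tight_knob below 0.56 rad or value of joint tight_knob above 1.01 rad).
It fails at once if the board was shifted by more than 15 mm (distance of board_centre from where it was at the start of the episode above 0.015 m).
It also fails if it takes over 35 s, if anything falls off the work surface, if the arm or the gripper's body presses on something with over 40 N, if the wrist force passes 120 N, or if a joint passes its speed limit or range.

## Working session

There is one attempt and no reset: what is moved stays moved. The work goes in short steps, Python scripts to look and compute and a shell command to move; the robot and the scene stay as the last step left them, time stands still between calls to the robot, and variables do not carry over. Pictures are saved under pics/ and viewed, at most 10 in all, crops included, and the job is handed in when it is done.

```bash
mkdir -p pics; ls
cat > h.py <<'E'
import numpy as np,cv2
from workcell import state,capture,job_done,boxes_of,finger_overhang
def px2w(c,u,v,z):
    m=np.array(c["mtx"]);k=c["k1"]
    d=np.array([(u-m[0,2])/m[0,0],(v-m[1,2])/m[1,1]]);s=d.copy()
    for _ in range(20): s=d/(1+k*(s@s))
    r=np.array(c["rotation"])@np.array([s[0],s[1],1]);e=np.array(c["eye"])
    return e+r*(z-e[2])/r[2]
def w2px(c,p):
    q=np.array(c["rotation"]).T@(np.array(p)-np.array(c["eye"]));s=q[:2]/q[2];s=s*(1+c["k1"]*(s@s))
    m=np.array(c["mtx"]);return m[0,0]*s[0]+m[0,2],m[1,1]*s[1]+m[1,2]
def save(c,n): cv2.imwrite("pics/"+n,np.array(c["pixels"])[:,:,::-1])
E
python3 - <<'E'
from h import *
np.set_printoptions(precision=3,suppress=True)
s=state();print(s, finger_overhang)
for n in["top","scene"]:
    c=capture(n);save(c,n+"0.png");print(n,c["eye"],np.array(c["rotation"]))
    for q in["loose_knob_grip","loose_knob","tight_knob","board_centre"]:
        for b in boxes_of(n,q)[:3]:
            e=b["extent"];print(q,round(b["p"],2),np.round(e),px2w(c,(e[0]+e[2])/2,(e[1]+e[3])/2,107))
E
```

```text
pics
{'t': 0.0, 'joint_pos': array([ 1.16 ,  0.412, -0.013,  1.597,  0.006,  1.134, -0.082]), 'joint_vel': array([-0.002,  0.001,  0.001, -0.   ,  0.   ,  0.   , -0.   ]), 'joint_efforts': array([ -0.001, -60.062,   0.681, -29.941,   0.014,   0.011,  -0.   ]), 'ee_pos': array([ 209.888, -588.182,  247.428]), 'ee_rot': array([-3.094, -0.536,  0.001]), 'ft_force': array([ 0.389, -0.415, -0.57 ]), 'torque': array([-0.003,  0.033,  0.029]), 'finger_force': 0.0, 'width': 85.40128225771889} 17.0
top [ 453.205   54.257 1042.606] [-2.204  2.214 -0.071]Traceback (most recent call last):
  File "<stdin>", line 8, in <module>
  File "h.py", line 8, in px2w
    return e+r*(z-e[2])/r[2]
                        ~^^^
IndexError: invalid index to scalar variable.
```

```bash
sed -i 's/np.array(c\["rotation"\])/cv2.Rodrigues(np.array(c["rotation"],float))[0]/g' h.py
python3 - <<'E'
from h import *
np.set_printoptions(precision=3,suppress=True)
for n in["top","scene"]:
    c=capture(n);save(c,n+"0.png")
    for q in["loose_knob_grip","loose_knob","tight_knob","board_centre"]:
        for b in boxes_of(n,q)[:3]:
            e=b["extent"];print(n,q,round(b["p"],2),np.round(e),px2w(c,(e[0]+e[2])/2,(e[1]+e[3])/2,107))
E
```

```text
top loose_knob_grip 0.91 [228. 181. 262. 218.] [502.917  93.72  107.   ]
top loose_knob 0.6 [232. 183. 268. 216.] [501.579  85.21  107.   ]
top tight_knob 0.93 [340. 202. 376. 235.] [ 468.105 -103.134  107.   ]
top board_centre 0.79 [216. 158. 382. 279.] [469.242  -0.146 107.   ]
scene loose_knob_grip 0.66 [256. 173. 283. 205.] [494.975  74.501 107.   ]
scene loose_knob 0.82 [256. 175. 282. 201.] [495.785  78.887 107.   ]
scene tight_knob 0.63 [286. 238. 322. 272.] [ 455.295 -116.461  107.   ]
scene board_centre 0.58 [222. 200. 353. 322.] [ 422.183 -114.323  107.   ]
```

View pics/top0.png

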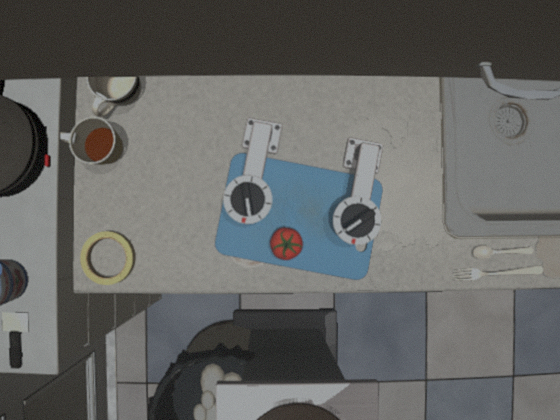

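Run:
```python
from h import *
i=cv2.imread("pics/top0.png")[160:260,200:300];cv2.imwrite("pics/c1.png",cv2.resize(i,(600,600),interpolation=cv2.INTER_CUBIC))
```

```text
(no output)
```

View pics/c1.png

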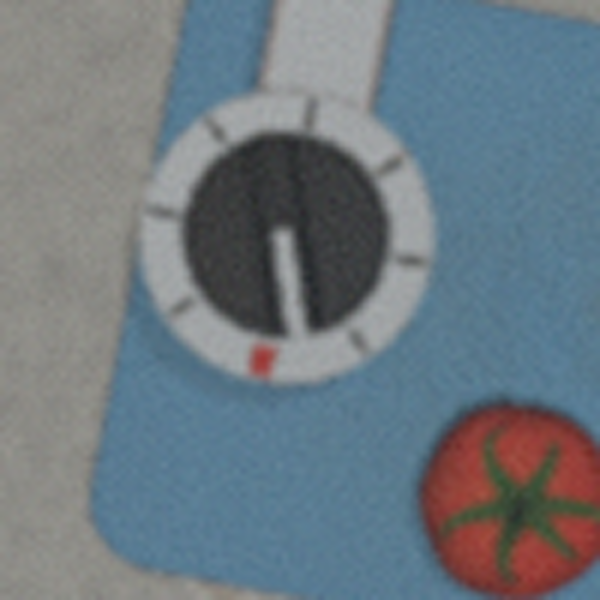

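```bash
cat >> h.py <<'E'
def plan(s,P,a):
    """P target xyz, a = world yaw of tool x axis modulo 180 deg; shift in tool axes (mm), yaw about tool z (deg)"""
    R=cv2.Rodrigues(np.array(s["ee_rot"],float))[0]
    d=R.T@(np.array(P)-s["ee_pos"])
    y=np.degrees(np.arctan2(R[1,0],R[0,0]));t=-(a-y)
    return np.round(d,1),"yaw",round(y,1),"turn+z",round((t+90)%180-90,1),"tilt",np.round(R[:,2],3)
E
python3 - <<'E'
from h import *
np.set_printoptions(precision=2,suppress=True)
c=capture("top");f=lambda u,v,z:px2w(c,200+(u+.5)/6-.5,160+(v+.5)/6-.5,z)
ce=f(287.5,237.5,81);red=f(262,362,81);p0=f(283,230,122);p1=f(297,337,122)
an=lambda d:np.degrees(np.arctan2(d[1],d[0]))
print(ce,an(red-ce),p0,p1,an(p1-ce),an(p1-p0))
s=state();print(s["t"],plan(s,[ce[0],ce[1],250],an(p1-ce)))
E
```

```text
[504.16  90.62  81.  ] 168.29911643434232 [504.14  90.35 122.  ] [473.63  86.43 122.  ] -172.1911340220689 -172.6870078399751
0.65 (array([ 505.3, -540.9,   -1.7]), 'yaw', np.float64(19.6), 'turn+z', np.float64(11.8), 'tilt', array([-0., -0., -1.]))
```

```bash
python3 -m inch '[{"x":0.79,"y":-0.845},{"x":0.79,"y":-0.845},{"x":0.79,"y":-0.845},{"x":0.79,"y":-0.845},{"x":0.79,"y":-0.845},{"x":0.79,"y":-0.845},{"x":0.79,"y":-0.845},{"x":0.79,"y":-0.845},{"x":0.79,"y":-0.845},{"x":0.79,"y":-0.845},{"x":0.79,"y":-0.845},{"x":0.79,"y":-0.845},{"x":0.79,"y":-0.845},{"x":0.79,"y":-0.845},{"x":0.79,"y":-0.845},{"x":0.79,"y":-0.845},{"az":0.066},{"az":0.066},{},{}]' -1 40
python3 - <<'E'
from h import *
np.set_printoptions(precision=2,suppress=True)
s=state();print(s["t"],s["joint_pos"],plan(s,[504,90.5,111],7.8))
c=capture("wrist");save(c,"w1.png");print(boxes_of("wrist","loose_knob_grip"))
print(w2px(c,[504.2,90.6,122]),w2px(c,[473.6,86.4,122]))
E
```

```text
0.65 [ 1.16  0.41 -0.01  1.6   0.01  1.13 -0.08] (array([ 505.1, -540.8,  137.3]), 'yaw', np.float64(19.6), 'turn+z', np.float64(11.8), 'tilt', array([-0., -0., -1.]))
[]
(np.float64(-1410.0880876930896), np.float64(-1310.2257813491196)) (np.float64(-1281.9046847599143), np.float64(-1095.558823364667))invalid input
```

View pics/w1.png

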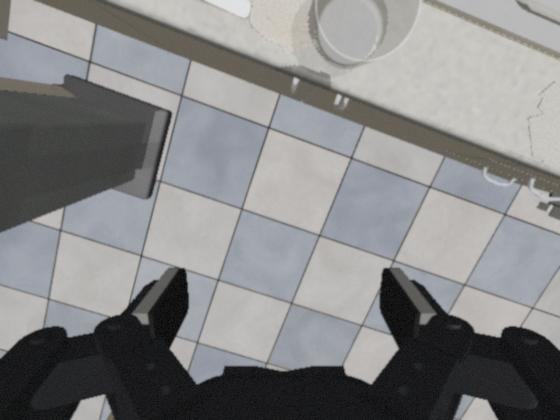

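The wrist picture shows only the floor and the counter edge. The arm has not moved because the call was refused, probably over the empty rows.

```bash
python3 -m inch '[{"x":0.79,"y":-0.845},{"x":0.79,"y":-0.845},{"x":0.79,"y":-0.845},{"x":0.79,"y":-0.845},{"x":0.79,"y":-0.845},{"x":0.79,"y":-0.845},{"x":0.79,"y":-0.845},{"x":0.79,"y":-0.845},{"x":0.79,"y":-0.845},{"x":0.79,"y":-0.845},{"x":0.79,"y":-0.845},{"x":0.79,"y":-0.845},{"x":0.79,"y":-0.845},{"x":0.79,"y":-0.845},{"x":0.79,"y":-0.845},{"x":0.79,"y":-0.845},{"az":0.066},{"az":0.066},{"x":0},{"x":0}]' -1 40
python3 - <<'E'
from h import *
np.set_printoptions(precision=2,suppress=True)
s=state();print(s["t"],s["joint_pos"],plan(s,[504,90.5,111],7.8))
c=capture("wrist");save(c,"w2.png");print(boxes_of("wrist","loose_knob_grip"))
print(w2px(c,[504.2,90.6,122]),w2px(c,[473.6,86.4,122]))
E
```

```text
0.75 [ 1.16  0.41 -0.01  1.6   0.01  1.13 -0.08] (array([ 505.1, -540.8,  137.3]), 'yaw', np.float64(19.6), 'turn+z', np.float64(11.8), 'tilt', array([ 0.,  0., -1.]))
[]
(np.float64(-1410.0957467918347), np.float64(-1310.22232953738)) (np.float64(-1281.9130481362022), np.float64(-1095.5569026938929))invalid input
```

View pics/w2.png

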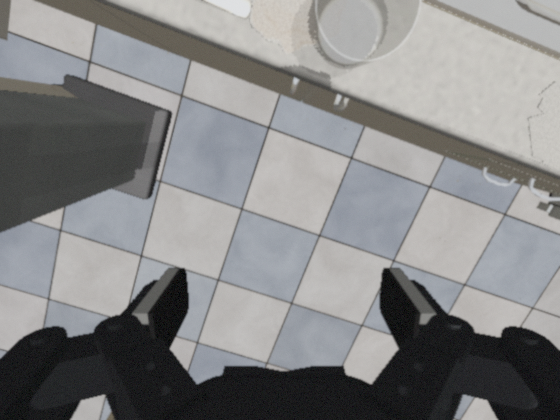

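The picture is the same as before, so that call was refused too. I'll try the row format on a single small step.

```bash
python3 -m inch '[{"x":0.4,"y":-0.4}]'; echo A; python3 -m inch '[{"x":0.4,"y":-0.4,"z":0,"ax":0,"ay":0,"az":0}]'; python3 -m inch --help | head -20
```

```text
A
t: 0.95
ee_pos: [217.8, -570.0, 248.0]
ee_rot: [3.095, 0.53, -0.002]
ft_force: [-0.4, 0.4, 0.2]
width: 85.5
finger_force: 0.0invalid input
invalid input: not JSON, or not a number
```

```bash
python3 -m inch '[{"x":0.815,"y":-0.875,"z":0,"ax":0,"ay":0,"az":0},{"x":0.815,"y":-0.875,"z":0,"ax":0,"ay":0,"az":0},{"x":0.815,"y":-0.875,"z":0,"ax":0,"ay":0,"az":0},{"x":0.815,"y":-0.875,"z":0,"ax":0,"ay":0,"az":0},{"x":0.815,"y":-0.875,"z":0,"ax":0,"ay":0,"az":0},{"x":0.815,"y":-0.875,"z":0,"ax":0,"ay":0,"az":0},{"x":0.815,"y":-0.875,"z":0,"ax":0,"ay":0,"az":0},{"x":0.815,"y":-0.875,"z":0,"ax":0,"ay":0,"az":0},{"x":0.815,"y":-0.875,"z":0,"ax":0,"ay":0,"az":0},{"x":0.815,"y":-0.875,"z":0,"ax":0,"ay":0,"az":0},{"x":0.815,"y":-0.875,"z":0,"ax":0,"ay":0,"az":0},{"x":0.815,"y":-0.875,"z":0,"ax":0,"ay":0,"az":0},{"x":0.815,"y":-0.875,"z":0,"ax":0,"ay":0,"az":0},{"x":0.815,"y":-0.875,"z":0,"ax":0,"ay":0,"az":0},{"x":0.815,"y":-0.875,"z":0,"ax":0,"ay":0,"az":0},{"x":0,"y":0,"z":0,"ax":0,"ay":0,"az":0.066},{"x":0,"y":0,"z":0,"ax":0,"ay":0,"az":0.066},{"x":0,"y":0,"z":0,"ax":0,"ay":0,"az":0}]' -1 40
python3 - <<'E'
from h import *
np.set_printoptions(precision=2,suppress=True)
s=state();print(s["t"],s["joint_pos"],plan(s,[504,90.5,111],7.8))
c=capture("wrist");save(c,"w3.png");print(boxes_of("wrist","loose_knob_grip"))
print(w2px(c,[504.2,90.6,122]),w2px(c,[473.6,86.4,122]))
E
```

```text
t: 2.75
ee_pos: [503.9, 91.1, 248.2]
ee_rot: [3.134, 0.212, -0.0]
ft_force: [0.8, 0.5, -0.9]
width: 85.3
finger_force: 0.0
2.75 [ 0.15  0.26 -0.5   1.84  0.14  1.07 -1.84] (array([  0.1,   0.6, 137.2]), 'yaw', np.float64(7.7), 'turn+z', np.float64(-0.1), 'tilt', array([-0., -0., -1.]))
[{'extent': [249.0, 165.1, 319.0, 244.2], 'p': 0.8}]
(np.float64(284.10777776633887), np.float64(211.67113907430974)) (np.float64(284.1501472042459), np.float64(247.41201979448127))
```

View pics/w3.png

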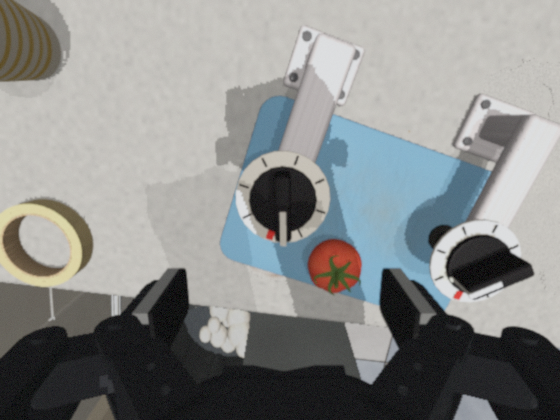

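The wrist picture shows the bar upright at column 283, its pointer running from (283,210) to (283,245), with the red mark at (270,235). That agrees with the top-camera estimate, so I'll descend and pinch it.

```bash
python3 - <<'E'
from h import *
np.set_printoptions(precision=2,suppress=True)
c=capture("wrist");ce=px2w(c,283.5,196,81);r=px2w(c,270,234.5,81);an=lambda d:np.degrees(np.arctan2(d[1],d[0]))
p0=px2w(c,283,211,122);p1=px2w(c,283,245,122)
print(ce,an(r-ce),an(r-np.array([504.2,90.6,81])),an(p1-p0))
E
python3 -m inch '[{"x":0,"y":0,"z":0.7,"ax":0,"ay":0,"az":0},{"x":0,"y":0,"z":0.7,"ax":0,"ay":0,"az":0},{"x":0,"y":0,"z":0.7,"ax":0,"ay":0,"az":0},{"x":0,"y":0,"z":0.7,"ax":0,"ay":0,"az":0},{"x":0,"y":0,"z":0.63,"ax":0,"ay":0,"az":0},{"x":0,"y":0,"z":0,"ax":0,"ay":0,"az":0},{"x":0,"y":0,"z":0,"ax":0,"ay":0,"az":0}]' -0.1 40
python3 -m inch '[{"x":0,"y":0,"z":0,"ax":0,"ay":0,"az":0},{"x":0,"y":0,"z":0,"ax":0,"ay":0,"az":0},{"x":0,"y":0,"z":0,"ax":0,"ay":0,"az":0},{"x":0,"y":0,"z":0,"ax":0,"ay":0,"az":0},{"x":0,"y":0,"z":0,"ax":0,"ay":0,"az":0},{"x":0,"y":0,"z":0,"ax":0,"ay":0,"az":0}]' 1 40
```

```text
[507.48  91.02  81.  ] 169.03522538588905 167.4140818173032 -172.1058846054585
t: 3.6
ee_pos: [503.9, 90.5, 111.5]
ee_rot: [-3.134, -0.214, 0.001]
ft_force: [-0.4, 0.4, 0.1]
width: 47.0
finger_force: 0.0
t: 4.2
ee_pos: [504.7, 92.1, 112.7]
ee_rot: [-3.133, -0.214, -0.004]
ft_force: [-1.9, 4.2, 7.5]
width: 13.0
finger_force: 42.8
```

```bash
python3 -m inch '[{"x":0,"y":0,"z":0,"ax":0,"ay":0,"az":0.06},{"x":0,"y":0,"z":0,"ax":0,"ay":0,"az":0.06},{"x":0,"y":0,"z":0,"ax":0,"ay":0,"az":0.06},{"x":0,"y":0,"z":0,"ax":0,"ay":0,"az":0.06},{"x":0,"y":0,"z":0,"ax":0,"ay":0,"az":0.06},{"x":0,"y":0,"z":0,"ax":0,"ay":0,"az":0.06},{"x":0,"y":0,"z":0,"ax":0,"ay":0,"az":0.06},{"x":0,"y":0,"z":0,"ax":0,"ay":0,"az":0.06},{"x":0,"y":0,"z":0,"ax":0,"ay":0,"az":0.06},{"x":0,"y":0,"z":0,"ax":0,"ay":0,"az":0.06},{"x":0,"y":0,"z":0,"ax":0,"ay":0,"az":0.06},{"x":0,"y":0,"z":0,"ax":0,"ay":0,"az":0.055},{"x":0,"y":0,"z":0,"ax":0,"ay":0,"az":0},{"x":0,"y":0,"z":0,"ax":0,"ay":0,"az":0}]'
python3 - <<'E'
from h import *
np.set_printoptions(precision=2,suppress=True)
s=state();print(s["t"],s["joint_pos"][6],s["width"],plan(s,[504,90.5,111],-56.5),s["torque"])
E
```

```text
t: 5.6
ee_pos: [504.5, 92.0, 112.7]
ee_rot: [-2.767, 1.485, -0.003]
ft_force: [-2.8, 2.6, 8.9]
width: 13.2
finger_force: 43.2
5.6 -2.847852579696774 13.162603761445471 (array([1. , 1.2, 1.7]), 'yaw', np.float64(-56.4), 'turn+z', np.float64(0.1), 'tilt', array([ 0.,  0., -1.])) [ 0.36  0.61 -0.14]
```

```bash
python3 -m inch '[{"x":0,"y":0,"z":0,"ax":0,"ay":0,"az":0},{"x":0,"y":0,"z":0,"ax":0,"ay":0,"az":0},{"x":0,"y":0,"z":0,"ax":0,"ay":0,"az":0},{"x":0,"y":0,"z":0,"ax":0,"ay":0,"az":0},{"x":0,"y":0,"z":0,"ax":0,"ay":0,"az":0},{"x":0,"y":0,"z":0,"ax":0,"ay":0,"az":0}]' -1 40
python3 -m inch '[{"x":0,"y":0,"z":-0.15,"ax":0,"ay":0,"az":-0.04},{"x":0,"y":0,"z":-0.35,"ax":0,"ay":0,"az":-0.05},{"x":0,"y":0,"z":-0.5,"ax":0,"ay":0,"az":-0.07},{"x":0,"y":0,"z":-0.7,"ax":0,"ay":0,"az":-0.07},{"x":0,"y":0,"z":-0.7,"ax":0,"ay":0,"az":-0.07},{"x":0,"y":0,"z":-0.7,"ax":0,"ay":0,"az":-0.07},{"x":0,"y":0,"z":-0.4,"ax":0,"ay":0,"az":-0.07},{"x":0,"y":0,"z":0,"ax":0,"ay":0,"az":-0.07},{"x":0,"y":0,"z":0,"ax":0,"ay":0,"az":-0.07},{"x":0,"y":0,"z":0,"ax":0,"ay":0,"az":0},{"x":0,"y":0,"z":0,"ax":0,"ay":0,"az":0}]'
python3 - <<'E'
from h import *
np.set_printoptions(precision=2,suppress=True)
c=capture("wrist");save(c,"w4.png")
for z,n in((81,"scale centre"),(122,"bar")): print(n,w2px(c,[504.5,91,z]))
print("pointer expected",w2px(c,[504.5+28*np.cos(np.radians(123.5)),91+28*np.sin(np.radians(123.5)),122]))
E
```

```text
t: 6.2
ee_pos: [503.8, 90.5, 111.0]
ee_rot: [2.766, -1.489, -0.0]
ft_force: [0.7, -0.2, -0.1]
width: 85.4
finger_force: 0.0
t: 7.3
ee_pos: [503.7, 90.5, 250.9]
ee_rot: [3.139, -0.125, -0.0]
ft_force: [-0.1, 0.1, 0.5]
width: 85.3
finger_force: 0.0
scale centre (np.float64(283.01602171789153), np.float64(198.43488706725734))
bar (np.float64(282.9049213240144), np.float64(210.2617511357625))
pointer expected (np.float64(256.27695139743594), np.float64(230.360855833777))
```

View pics/w4.png

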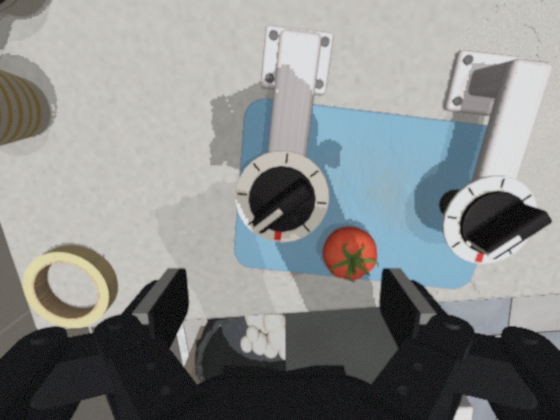

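The knob's pointer now ends at (255,230), one mark clockwise of the red mark at (278,235), so the turn is about 47°. The tight knob and the board look unchanged. I'll check the board against the first top picture, then hand in.

Run:
```python
from h import *
c=capture("top");a=cv2.imread("pics/top0.png");b=np.array(c["pixels"])[:,:,::-1]
m=lambda i:np.argwhere((i[:,:,0].astype(int)-i[:,:,2]>50))[:,::-1]
for i in(a,b):
    p=m(i);p=p[(p[:,1]>230)&(p[:,1]<300)&(p[:,0]>190)&(p[:,0]<400)];print(len(p),p.min(0),p.max(0))
print(job_done())
```

```text
3868 [216 231] [371 278]
1998 [308 231] [372 278]
the job is handed in; nothing more can be done
None
```

I turned the loose (left) clamp's knob clockwise to about 47° past its red touch mark, as read from the last wrist picture (target 45° ± 12°). I then let go and handed the job in; the tight knob and the board looked unmoved, though the arm hid part of the board in the final check.

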